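# Store the red-capped vial in the drying jar

### The job

Put the red-capped vial away in the drying jar: lift the jar's lid off by its knob and set it down flat on the bench, knob up, then take the red-capped vial out of the sloped rack, stand it upright on the jar's floor and let go of it, and at last put the lid back so that it sits fully home. Set the lid and the vial down rather than dropping them, and leave the two white-capped vials in the rack and the dropper bottle nearest the jar where they are.

Things in the scene. Friction and masses are not known exactly. Their poses are not given: they have to be found in the camera images.
- jar: white ceramic drying jar, round, open at the top when the lid is off; heavy, fixed to the bench. Outer diameter 124 mm, height 70 mm, wall 4 mm (inner 116 mm). Origin at the centre of its underside, on the bench; z up. Its flat inner floor is 6 mm above the origin, its rim 70 mm above. The bench around x = 0.42 m, 0.15 m to the left (+y) of the jar is free for the lid.
- lid: loose round lid, 0.2 kg: aluminium flange 132 mm diameter (8 to 14 mm above the origin), dark plug below it 108 mm diameter (0 to 8 mm), thin stem (14 to 28 mm), round black knob 28 mm diameter (28 to 50 mm). Origin: centre of the plug's underside; z up through the knob. Fully home, the plug is in the jar's mouth (4 mm play all round), the flange on the rim, the origin 62 mm above the jar's.
- lid_knob (a point): centre of the black knob on the lid, 39 mm above the lid's origin.
- rack: fixed blue rack standing sideways on a grey foot 76 x 190 mm. Origin: centre of its underside, on the bench; z up, y along the row of three pockets. Its top face leans 25 degrees toward its own -x (low front); the vials lean that way, caps toward -x, 25 to 35 degrees as they have play. Pockets at y = -62, 0, +62 mm, 25 mm in diameter, 16 mm deep square to the face, bottoms at x = -3, z = 29 mm.
- red_vial: the vial to move: loose amber glass vial with a red cap, 25 g, 23 mm in diameter, 50 mm tall; the cap (21 mm diameter) is the top 9 mm. Origin at the centre of its underside; z along its axis to the cap. It starts in one of the three pockets, leaning, 34 mm of it standing out of the sloping face.
- white_vial_a: bystander: clear glass vial with a white cap, 23 mm in diameter, 50 mm tall, in another pocket of the rack; origin and axes as for the red-capped vial.
- white_vial_b: bystander: a second, identical vial with a white cap, in the remaining pocket.
- bottle: bystander: amber dropper bottle with a red rubber bulb, 37 x 35 mm, 98 mm tall, standing loose on the bench beyond the jar. Origin at the centre of its underside; z up.

How it is judged:
By the outcome, as a careful person would: the job done as asked, in the order asked, and still so for the second after the job is handed in, with the robot touching nothing.
It also fails if it takes over 72 s, if anything falls off the work surface, if the arm or the gripper's body presses on something with over 40 N, if the wrist force passes 120 N, or if a joint passes its speed limit or range.

### The arm

A 6-joint arm with a two-finger parallel gripper is mounted at the origin on a cart in front of the work surface, level with it; the furniture and walls round the work are solid. World frame = base frame: x ahead of the robot, y to its left, z up, the work surface at z = 0. Lengths are in m, angles in rad, forces in N, time in s.
With the tool pointing down it reaches from about 0.3 to 0.775 m from the base axis. Payload 14.6 kg.
Tool frame: the origin (TCP) lies at the very end of the fingers, on their centre line; the grasp point (between the pads) lies 19 mm behind it; z points along the fingers, y is the line along which they close (so a half turn about z gives the same grasp; the last joint's range is limited). The gripper opens to 94 mm and grips with 3 to 60 N. Pads are 16 mm wide; open, the fingers measure 119 mm over their backs; the gripper's body (75 mm by 177 mm) begins 78 mm behind the grasp point.
Start: joints at [-1.413, 0.3, 1.521, -0, 1.321, -0.067], TCP at [0.123, -0.536, 0.205] pointing down, gripper open.
Joint ranges: [-3.03, 3.03], [-0.79, 2.21], [0.23, 2.52], [-1.04, 4.18], [0, 3.07], [-2.55, 2.55]. Speed limits (rad/s): [2.22, 2.22, 2.57, 3.14, 3.14, 3.14].

### API

Orientations are given as [roll, pitch, yaw] about the fixed x, y, z axes, in that order (R = Rz(yaw) Ry(pitch) Rx(roll)).
In Python, from station import ctrl gives the robot as it stands.
- The arm moves only by the shell command python3 -m pendant 'ROWS' [OPENING] [FORCE]. ROWS is JSON, a list of rows, each a list of 2 entries, a list of its own where there are three numbers: the shift along the world's x, y, z in cm, then the turn about the world's z in rad. A call has 1 to 20 rows; each row shifts and turns the commanded pose from where the row before left it; what a row does not reach is not made up. A row lasts 1/12 s, in which the tool goes at most 41.7 mm and 7.16 degrees, less where a joint would pass 70% of its speed; a pose out of reach is approached as far as the arm can. A call is refused whole if a number of a shift passes 4.17 or a number of a turn 0.125, either way. A call with a gripper value outside its range is refused whole. OPENING is the opening, from 0 (shut) to 1 (fully open), set as the call begins (- or left out, the last holds). The fingers move at their own pace and stop on an object; FORCE is the grip in N (left out, the last holds). Time passes only in rows, so rows that do not move let the fingers close. It gives the time, the measured TCP pose, the force, the opening and the grip force at its end, in the units of the state.
- ctrl.get_obs(): the state, without advancing time (a new reading comes with each control period).
- ctrl.camera(name): name is "side" or "top"; returns a dict with "color" (400x640x3 uint8, red, green, blue), "intrinsics" (3x3 intrinsics, pixels), "camera_from_world" (4x4, takes a point from world to camera coordinates). Camera axes: x right, y down, z forward; pixel columns grow to the right and rows downward; lengths in m; the calibration is good to about 2 mm. A picture is of the moment at which its call begins. There is no depth.
- ctrl.hand_in(): hands the job in; it is judged then, once.
The state is a dict: "time_s": time; "qpos": joint angles; "joint_vel": joint speeds; "tau": joint torques, N m; "ee_pos": TCP position; "eef_rot": TCP orientation; "force": force on the tool from outside, world axes, zero at the start; "moment": the same for the moment, N m; "grip_width": finger opening in m; "grip_force": force on a finger pad.
Only numpy, scipy, OpenCV 4.12 (cv2) and the standard library are available. Lean on these libraries where they do the work, as an engineer would, in place of code of your own. Each camera call takes 0.05 s, during which the arm holds its last target. There are 200 camera calls.

## Working session

There is one attempt and no reset: what is moved stays moved. The work goes in short steps, Python scripts to look and compute and a shell command to move; the robot and the scene stay as the last step left them, time stands still between calls to the robot, and variables do not carry over. Pictures are saved under pics/ and viewed, at most 10 in all, crops included, and the job is handed in when it is done.

```bash
ls; mkdir -p pics; cat > h.py <<'E'
import numpy as np, cv2
from station import ctrl
def snap(name,fn):
    c=ctrl.camera(name); cv2.imwrite('pics/'+fn,c['color'][:,:,::-1]); np.savez('pics/'+name+'.npz',**c); return c
def ray(c,uv,z):
    "world point on pixel ray at height z"
    K=c['intrinsics'];T=c['camera_from_world'];R=T[:3,:3];o=-R.T@T[:3,3]
    d=R.T@np.linalg.inv(K)@np.array([uv[0],uv[1],1.]); return o+d*(z-o[2])/d[2]
def proj(c,p):
    T=c['camera_from_world'];q=c['intrinsics']@(T[:3,:3]@np.asarray(p,float)+T[:3,3]); return q[:2]/q[2]
def two(cs,uvs):
    "triangulate"
    P=[c['intrinsics']@c['camera_from_world'][:3] for c in cs]
    X=cv2.triangulatePoints(P[0],P[1],np.array(uvs[0],float),np.array(uvs[1],float)).ravel(); return X[:3]/X[3]
E
python3 - <<'E'
from h import *
for n in('top','side'):
    c=snap(n,n+'0.png');T=c['camera_from_world'];print(n,-T[:3,:3].T@T[:3,3],T[2,:3])
print(ctrl.get_obs())
E
```

```text
pics
top [ 0.36493198 -0.10932866  0.93704807] [ 0.23441829 -0.00595348 -0.9721176 ]
side [ 0.48052466 -0.8916094   0.40295205] [ 0.07002854  0.92237102 -0.37990487]
{'time_s': 0.1, 'qpos': array([-1.41260188e+00,  3.00390670e-01,  1.52149619e+00,  4.26095926e-06,
        1.32070297e+00, -6.66147745e-02]), 'joint_vel': array([ 0.00015893, -0.00184251, -0.00374495, -0.00116358,  0.00054148,
       -0.00092628]), 'tau': array([ 1.80300194e-03, -5.32644260e+01, -3.53283119e+01,  7.09948875e-02,
        2.34957493e-02, -6.09107133e-05]), 'ee_pos': array([ 0.1225607 , -0.53593782,  0.20496636]), 'eef_rot': array([-3.14059797e+00, -7.04953884e-05,  2.24808130e-01]), 'force': array([-0.66725598,  0.33898898, -0.34882281]), 'moment': array([-0.01129772,  0.03907146, -0.0071776 ]), 'grip_force': 0.0, 'grip_width': 0.09394076785552805}
```

View pics/top0.png

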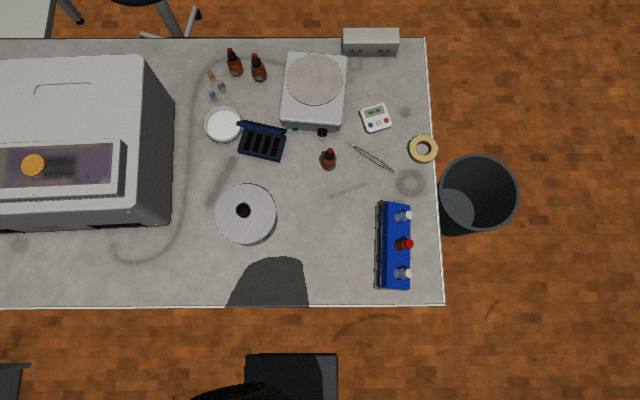

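View pics/side0.png

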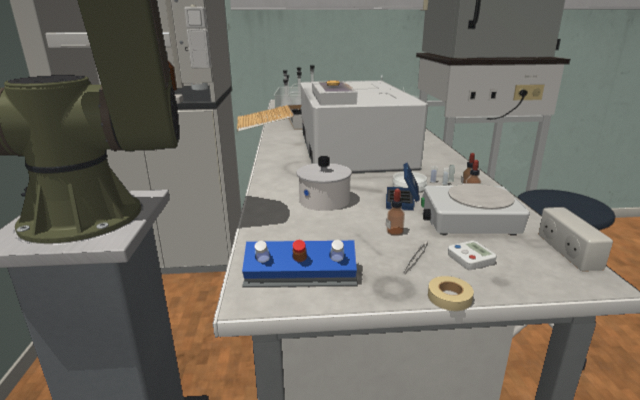

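The top view (up is +x, left is +y) shows the jar lid near (245,213) with its knob at (243,210). The rack is at the right near (395,245), with the red cap in the middle pocket at (409,244) leaning toward −y, and the bottle is at (328,160). In the side view the knob is at (324,161) and the red cap at (299,247). Next I'll measure these.

```bash
python3 - <<'E'
from h import *
t=dict(np.load('pics/top.npz'));s=dict(np.load('pics/side.npz'))
def blob(c,m,box):
    x0,y0,x1,y1=box;k=np.zeros(m.shape,bool);k[y0:y1,x0:x1]=m[y0:y1,x0:x1]
    n,l,st,ce=cv2.connectedComponentsWithStats(k.astype(np.uint8));i=1+np.argmax(st[1:,4]);return ce[i],st[i]
def red(c):
    a=c['color'].astype(int);return (a[...,0]>110)&(a[...,1]<60)&(a[...,2]<60)
dark=lambda c:c['color'].max(2)<60
kt,a=blob(t,dark(t),(225,190,265,230));ks,b=blob(s,dark(s),(310,150,340,170));print('knob px',kt,a,ks,b,two([t,s],[kt,ks]))
rt,a=blob(t,red(t),(385,225,425,260));rs,b=blob(s,red(s),(285,235,315,260));print('red px',rt,a,rs,b,two([t,s],[rt,rs]))
white=lambda c:(c['color'].min(2)>170)
for bt,bs in(((398,208,415,222),(250,238,270,252)),((398,266,414,280),(330,238,346,252))):
    u,a=blob(t,white(t),bt);v,b=blob(s,white(s),bs);print('white',u,v,two([t,s],[u,v]))
# rack foot corners / bottle / oven
for n,uv,z in(('lid c',(246,213),.076),('bottle bulb',(328,153),.09),('ovenR bench',(172,222),0),('rack foot BL',(378,288),0),('rack TL',(381,202),0),('rack faceBR',(410,289),.03),('TR',(412,203),.03)):print(n,ray(t,uv,z).round(3))
for n,uv,z in(('oven side near bottom',(327,166),0),('oven rightbottom',(417,165),0),('bottle base',(397,232),0),('jar base',(324,204),0)):print('side',n,ray(s,uv,z).round(3))
im=np.vstack([cv2.resize(t['color'][190:300,200:420],None,fx=3.6,fy=2.7*1.333),]);cv2.imwrite('pics/crop0.png',im[:,:,::-1][:600])
E
```

```text
knob px [242.68152866 209.82165605] [236 203  14  15 157] [323.5  160.92] [319 156  10  11 100] [0.55080315 0.04718819 0.10161788]
red px [409.09433962 243.13207547] [406 239   7   9  53] [299.16666667 249.25      ] [294 247  11   4  12] [ 0.48463696 -0.30193731  0.06531674]
white [408.16666667 215.33333333] [259.61805556 242.90277778] [ 0.48019722 -0.30628343  0.09630395]
white [408.         274.23076923] [336.90625    243.85416667] [ 0.48343825 -0.30393432  0.07054133]
lid c [0.55  0.045 0.076]
bottle bulb [ 0.68  -0.131  0.09 ]
ovenR bench [0.546 0.228 0.   ]
rack foot BL [ 0.394 -0.241  0.   ]
rack TL [ 0.591 -0.256  0.   ]
rack faceBR [ 0.391 -0.306  0.03 ]
TR [ 0.581 -0.321  0.03 ]
side oven side near bottom [0.58  0.312 0.   ]
side oven rightbottom [0.856 0.296 0.   ]
side bottle base [ 0.69  -0.134  0.   ]
side jar base [0.549 0.024 0.   ]
```

```bash
python3 - <<'E'
from h import *
t=dict(np.load('pics/top.npz'));s=dict(np.load('pics/side.npz'))
for p in((.55,.3,0),(.58,.31,0),(.55,.23,0),(.42,.197,0),(.42,.263,0),(.48,.28,.2)):print(p,proj(t,p).round(),proj(s,p).round())
a=cv2.resize(t['color'][195:295,365:420],None,fx=5,fy=5,interpolation=cv2.INTER_CUBIC)
b=cv2.resize(s['color'][230:290,235:365],None,fx=4,fy=4,interpolation=cv2.INTER_CUBIC)
im=np.zeros((560,800,3),np.uint8);im[:500,:275]=a;im[:240,275:795]=b
im[245:545,275:795]=cv2.resize(s['color'][60:210,230:490],None,fx=2,fy=2)
cv2.imwrite('pics/crop1.png',im[:,:,::-1])
E
```

```text
(0.55, 0.3, 0) [141. 221.] [317. 168.]
(0.58, 0.31, 0) [138. 208.] [327. 166.]
(0.55, 0.23, 0) [171. 220.] [319. 175.]
(0.42, 0.197, 0) [181. 277.] [273. 181.]
(0.42, 0.263, 0) [152. 278.] [274. 173.]
(0.48, 0.28, 0.2) [102. 237.] [292. 102.]
```

View pics/crop1.png

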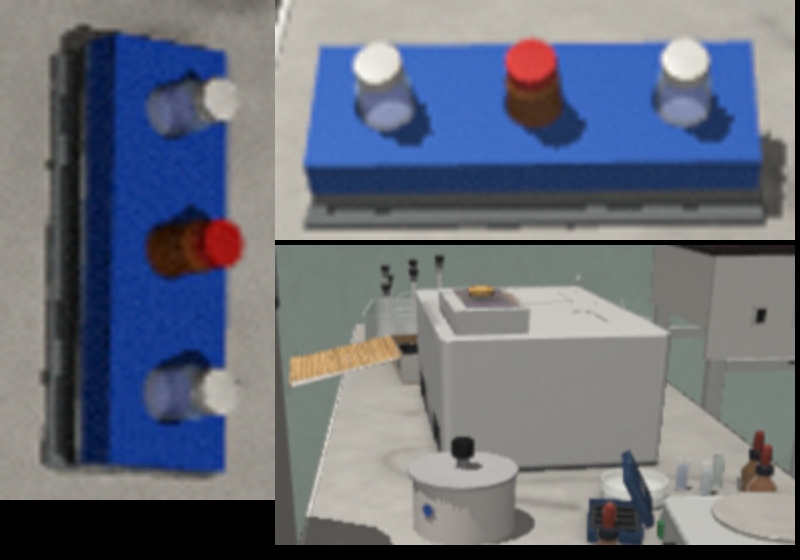

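```bash
python3 - <<'E'
from h import *
t=dict(np.load('pics/top.npz'));s=dict(np.load('pics/side.npz'))
T=lambda x,y:(365+x/5,195+y/5)
S=lambda x,y:(235+(x-275)/4,230+y/4)
for n,a,b in(('red',T(225,243),S(531,60)),('wlow',T(222,392),S(381,60)),('whigh',T(222,100),S(685,58))):
    p=two([t,s],[a,b]);print(n,p.round(4),proj(t,p)-a,proj(s,p)-b)
# rack foot far side & body corners
for n,a,b in(('face lowfront -x end',T(224,470),S(308,163)),('face lowfront +x end',T(225,52),S(762,155)),('face high -x',T(82,462),S(320,47)),('face high +x',T(118,35),S(753,43))):
    p=two([t,s],[a,b]);print(n,p.round(4),(proj(t,p)-a).round(1),(proj(s,p)-b).round(1))
E
```

```text
red [ 0.4836 -0.3021  0.0731] [-0.01376866 -0.20205027] [-0.2579676   0.04448058]
wlow [ 0.4225 -0.2972  0.0732] [-0.0783561  -0.62648149] [-0.79860886  0.09271557]
whigh [ 0.5454 -0.3045  0.0723] [-0.00288502 -0.3009239 ] [-0.38344097  0.08736145]
face lowfront -x end [ 0.3915 -0.3052  0.0316] [-0.1 -0.3] [-0.5  0. ]
face lowfront +x end [ 0.576  -0.3161  0.0323] [ 0.  -0.3] [-0.4  0.1]
face high -x [ 0.3932 -0.2416  0.0503] [0.1 0.4] [ 0.4 -0. ]
face high +x [ 0.5789 -0.2642  0.0554] [ 0.  -0.5] [-0.6  0.2]
```

```bash
python3 -m pendant '[[[4,4,0],-0.1],[[4,4,0],-0.1],[[4,4,0],0],[[4,4,0],0],[[4,4,0],0],[[4,4,0],0],[[4,4,0],0],[[4,4,0],0],[[4,4,0],0],[[4,4,0],0],[[1.5,4,0],0],[[1,4,0],0],[[0,4,0],0],[[0,4,0],0],[[0,2.5,0],0]]' 0.6
```

```text
time_s: 1.35
ee_pos: [0.4413, -0.0545, 0.2052]
eef_rot: [-3.141, 0.001, 0.026]
force: [-0.0, -0.3, 0.5]
grip_width: 0.0562
grip_force: 0.0
```

```bash
python3 -m pendant '[[[2.7,2.5,0],0],[[2.7,2.5,0],0],[[2.7,2.5,0],0],[[2.8,2.6,0],0],[[0,0,-3],0],[[0,0,-3],0],[[0,0,0],0]]' 0.6; python3 - <<'E'
from h import *
t=snap('top','t1.png');s=snap('side','s1.png')
im=np.hstack([cv2.resize(t['color'][150:270,190:310],(400,400)),cv2.resize(s['color'][90:220,260:390],(400,400))]);cv2.imwrite('pics/crop2.png',im[:,:,::-1])
E
```

```text
time_s: 1.93
ee_pos: [0.5484, 0.0439, 0.1397]
eef_rot: [-3.142, 0.009, 0.026]
force: [-1.1, -0.2, -0.3]
grip_width: 0.0562
grip_force: 0.0
```

View pics/crop2.png

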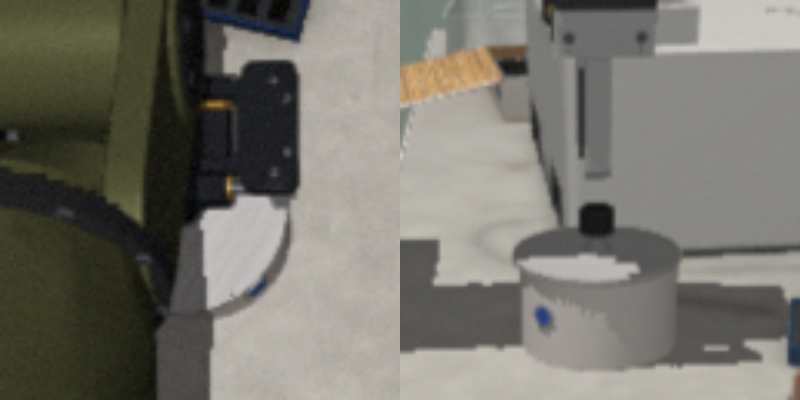

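The picture shows the fingers directly above the knob, both at crop column ~597. Next I descend and grip.

```bash
python3 -m pendant '[[[0.2,0.3,-2],0],[[0,0,-2],0],[[0,0,-1.3],0],[[0,0,0],0],[[0,0,0],0]]'; python3 -m pendant '[[[0,0,0],0],[[0,0,0],0],[[0,0,0],0],[[0,0,0],0],[[0,0,0],0],[[0,0,0],0]]' 0 25
```

```text
time_s: 2.45
ee_pos: [0.5535, 0.0462, 0.0943]
eef_rot: [-3.142, -0.002, 0.024]
force: [0.9, 0.6, 0.0]
grip_width: 0.0563
grip_force: 0.0
time_s: 2.95
ee_pos: [0.5531, 0.0465, 0.0929]
eef_rot: [-3.142, -0.001, 0.025]
force: [-1.9, -0.0, 4.5]
grip_width: 0.0273
grip_force: 25.0
```

```bash
python3 -m pendant '[[[0,0,0],0],[[0,0,0],0],[[-0.2,0,-0.9],0],[[0,0,0],0],[[0,0,0],0]]' 0.6;  python3 -m pendant '[[[0,0,0],0],[[0,0,0],0],[[0,0,0],0],[[0,0,0],0],[[0,0,0],0],[[0,0,0],0]]' 0 30
```

```text
time_s: 3.37
ee_pos: [0.5503, 0.0465, 0.0826]
eef_rot: [-3.142, 0.002, 0.025]
force: [0.1, -0.3, -0.1]
grip_width: 0.0551
grip_force: 0.0
time_s: 3.87
ee_pos: [0.5509, 0.0465, 0.0835]
eef_rot: [3.142, -0.0, 0.025]
force: [-0.2, 0.1, 0.6]
grip_width: 0.027
grip_force: 30.0
```

```bash
python3 -m pendant '[[[0,0,0.5],0],[[0,0,1],0],[[0,0,1.5],0],[[0,0,2],0],[[0,0,2],0],[[0,0,2],0],[[0,0,0],0]]'
```

```text
time_s: 4.45
ee_pos: [0.5523, 0.0466, 0.1781]
eef_rot: [3.142, -0.006, 0.025]
force: [0.9, -0.4, -1.0]
grip_width: 0.027
grip_force: 30.0
```

```bash
python3 -m pendant '[[[-1.5,1.7,0],0],[[-2.2,2.5,0],0],[[-2.2,2.5,0],0],[[-2.2,2.5,0],0],[[-2.2,2.5,0],0],[[-2,2.3,0],0],[[-0.9,1,0],0],[[0,0,0],0],[[0,0,-2],0],[[0,0,-3],0],[[0,0,-3],0],[[0,0,-3],0],[[0,0,-2],0],[[0,0,-1],0],[[0,0,0],0],[[0,0,0],0]]'
```

```text
time_s: 5.78
ee_pos: [0.4193, 0.1963, 0.0339]
eef_rot: [3.142, -0.0, 0.024]
force: [0.2, -0.6, -2.2]
grip_width: 0.0272
grip_force: 30.0
```

```bash
python3 -m pendant '[[[0,0,-0.6],0],[[0,0,-0.3],0],[[0,0,-0.1],0],[[0,0,-0.1],0],[[0,0,-0.1],0],[[0,0,0],0],[[0,0,0],0],[[0,0,0],0]]'
```

```text
time_s: 6.45
ee_pos: [0.4189, 0.1965, 0.0216]
eef_rot: [-3.141, -0.0, 0.025]
force: [0.6, -0.8, -1.7]
grip_width: 0.0269
grip_force: 30.0
```

```bash
python3 -m pendant '[[[0,0,-0.05],0],[[0,0,-0.05],0],[[0,0,0],0],[[0,0,0],0]]'
```

```text
time_s: 6.78
ee_pos: [0.419, 0.1966, 0.0214]
eef_rot: [-3.142, -0.0, 0.025]
force: [-7.0, -2.8, 15.5]
grip_width: 0.0269
grip_force: 30.0
```

```bash
python3 -m pendant '[[[0,0,0],0],[[0,0,0],0],[[0,0,0],0],[[0,0,0],0],[[0,0,0.5],0],[[0,0,2],0],[[0,0,3],0],[[0,0,4],0],[[0,0,4],0],[[0,-4,0],0.12],[[0,-4,0],0.12],[[0,-4,0],0.12],[[0,-4,0],0.12],[[0,-4,0],0.12],[[0,-4,0],0.12]]' 0.6; python3 -c "
from h import *
s=snap('side','s2.png');t=snap('top','t2.png')
im=np.hstack([s['color'][80:330,200:450],t['color'][130:380,130:380]]);cv2.imwrite('pics/c3.png',cv2.resize(im,(800,400))[:,:,::-1])"
```

```text
time_s: 8.03
ee_pos: [0.4198, -0.0135, 0.156]
eef_rot: [3.141, -0.0, 0.655]
force: [1.0, -0.8, 0.3]
grip_width: 0.0565
grip_force: 0.0
```

View pics/c3.png

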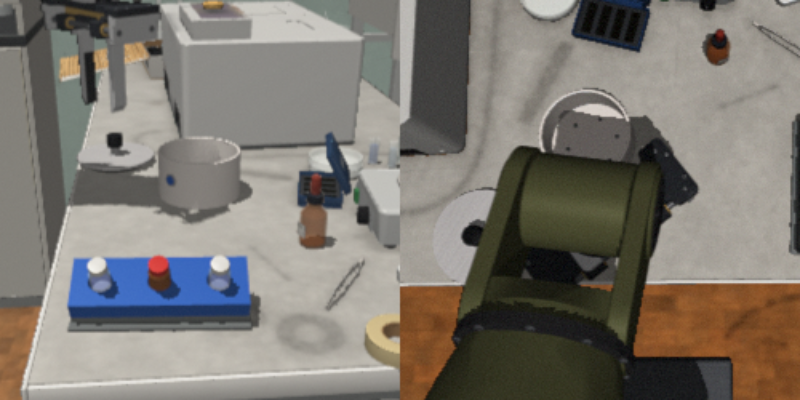

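Lid is flat on the bench with its knob up (side crop 115,145), and the jar is open. Next I go over the red vial.

```bash
python3 -m pendant '[[[0.8,-3.5,0],0.12],[[0.8,-3.5,0],0.12],[[0.8,-3.5,0],0.12],[[0.8,-3.5,0],0.12],[[0.8,-3.5,0],0.12],[[0.8,-3.5,0],0.12],[[0.8,-3.5,0],0.12],[[0.8,-3.5,0],0],[[0,-0.4,-3],0],[[0,0,-3],0],[[0,0,0],0],[[0,0,0],0]]' 0.5;  python3 -c "
from h import *
s=snap('side','s3.png');t=snap('top','t3.png')
im=np.hstack([s['color'][180:300,220:380],t['color'][190:310,340:500]]);cv2.imwrite('pics/c4.png',cv2.resize(im,(800,300))[:,:,::-1])"
```

```text
time_s: 9.13
ee_pos: [0.4828, -0.2888, 0.0952]
eef_rot: [-3.139, -0.001, 1.468]
force: [0.6, -0.1, 0.1]
grip_width: 0.0469
grip_force: 0.0
```

View pics/c4.png

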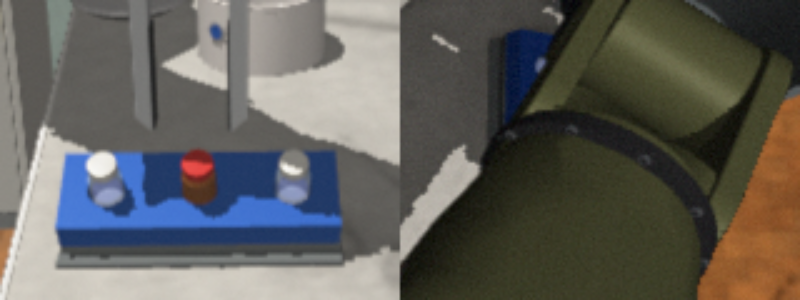

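Fingers straddle the red vial: the gap centre is at crop column ~193 and the cap at 198. A small correction in x, then descend and grip.

```bash
python3 -m pendant '[[[0.2,-0.9,-0.9],0.045],[[0,0,-1.5],0],[[0,0,-1.5],0],[[0,0,-1],0],[[0,0,0],0],[[0,0,0],0]]' 0.5; python3 -m pendant '[[[0,0,0],0],[[0,0,0],0],[[0,0,0],0],[[0,0,0],0],[[0,0,0],0],[[0,0,0],0]]' 0 8
```

```text
time_s: 9.73
ee_pos: [0.4855, -0.2987, 0.0476]
eef_rot: [3.141, 0.001, 1.513]
force: [0.1, 0.5, -0.3]
grip_width: 0.0471
grip_force: 0.0
time_s: 10.23
ee_pos: [0.4852, -0.2989, 0.0469]
eef_rot: [3.141, 0.0, 1.513]
force: [-0.4, -0.0, 3.4]
grip_width: 0.0227
grip_force: 8.0
```

```bash
python3 -m pendant '[[[0,-0.25,0.5],0],[[0,-0.35,0.7],0],[[0,-0.4,0.8],0],[[0,-0.4,0.8],0],[[0,0,2],0],[[0,0,3],0],[[0,0,3],0],[[0,0,1],0],[[0,0,0],0],[[0,0,0],0]]';  python3 -c "
from h import *
s=snap('side','s4.png');t=snap('top','t4.png')
cv2.imwrite('pics/c5.png',cv2.resize(s['color'][140:300,210:410],(800,600),interpolation=cv2.INTER_CUBIC)[:,:,::-1])"
```

```text
time_s: 11.07
ee_pos: [0.4848, -0.3128, 0.1643]
eef_rot: [3.141, 0.0, 1.513]
force: [0.5, 0.3, -0.3]
grip_width: 0.0224
grip_force: 8.0
```

View pics/c5.png

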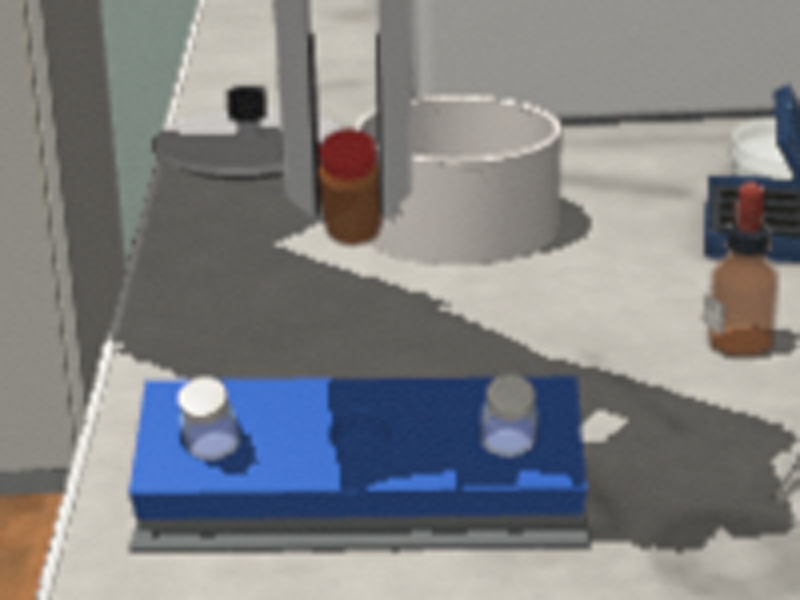

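The vial is gripped, leaning toward the camera (crop 350,190), and the white vials are still in place. Next I go into the jar and right the vial by pressing its lower end against the +y inner wall.

```bash
python3 -m pendant '[[[0.4,2,0],0],[[0.66,3.6,0],0],[[0.66,3.6,0],0],[[0.66,3.6,0],0],[[0.66,3.6,0],0],[[0.66,3.6,0],0],[[0.66,3.6,0],0],[[0.66,3.6,0],0],[[0.66,3.6,0],0],[[0.66,3.6,0],0],[[0.3,1.4,0],0],[[0,0,0],0],[[0,0,0],0]]'
```

```text
time_s: 12.25
ee_pos: [0.5509, 0.0456, 0.1632]
eef_rot: [-3.139, 0.0, 1.515]
force: [-0.1, 0.0, -1.3]
grip_width: 0.0226
grip_force: 8.0
```

```bash
python3 -m pendant '[[[0,0,-2],0],[[0,0,-3],0],[[0,0,-3],0],[[0,0,-2],0],[[0,0,-1.5],0],[[0,0,-1],0],[[0,0,0],0],[[0,0,0],0]]'; python3 -m pendant '[[[0,1,0],0],[[0,1,0],0],[[0,0.6,0],0],[[0,0.3,0],0],[[0,0.3,0],0],[[0,0.3,0],0],[[0,0,0],0]]'
```

```text
time_s: 12.92
ee_pos: [0.5514, 0.0446, 0.0396]
eef_rot: [-3.141, 0.0, 1.512]
force: [0.5, 0.1, 0.4]
grip_width: 0.0222
grip_force: 8.0
time_s: 13.5
ee_pos: [0.5516, 0.0807, 0.0398]
eef_rot: [3.141, 0.0, 1.514]
force: [0.9, -0.8, -0.9]
grip_width: 0.0226
grip_force: 8.0
```

```bash
for i in 1; do python3 -m pendant '[[[0,0.2,0],0],[[0,0.2,0],0],[[0,0,0],0]]'; done; python3 -m pendant '[[[0,0.2,0],0],[[0,0,0],0]]'; python3 -m pendant '[[[0,0.2,0],0],[[0,0,0],0]]'
```

```text
time_s: 13.75
ee_pos: [0.5515, 0.0844, 0.0396]
eef_rot: [3.141, 0.0, 1.513]
force: [1.7, -2.6, 1.4]
grip_width: 0.0225
grip_force: 8.0
time_s: 13.92
ee_pos: [0.5514, 0.0865, 0.0395]
eef_rot: [3.142, -0.0, 1.513]
force: [1.4, -2.2, 1.1]
grip_width: 0.0227
grip_force: 8.0
time_s: 14.08
ee_pos: [0.5514, 0.0886, 0.0395]
eef_rot: [-3.142, -0.0, 1.513]
force: [0.6, -2.6, 1.0]
grip_width: 0.0223
grip_force: 8.0
```

```bash
python3 -m pendant '[[[0,0.1,0],0],[[0,0,0],0]]'; python3 -m pendant '[[[0,0.1,0],0],[[0,0,0],0]]'; python3 -m pendant '[[[0,0.1,0],0],[[0,0,0],0]]'
```

```text
time_s: 14.25
ee_pos: [0.5514, 0.0893, 0.0395]
eef_rot: [-3.142, 0.0, 1.513]
force: [1.4, -3.8, 1.2]
grip_width: 0.0227
grip_force: 8.5
time_s: 14.42
ee_pos: [0.5514, 0.0895, 0.0395]
eef_rot: [3.142, 0.002, 1.513]
force: [0.5, -10.3, 1.4]
grip_width: 0.0231
grip_force: 10.2
time_s: 14.58
ee_pos: [0.5515, 0.0896, 0.0396]
eef_rot: [-3.142, 0.003, 1.514]
force: [0.5, -16.2, 2.9]
grip_width: 0.023
grip_force: 12.2
```

```bash
python3 -c "
from h import *
s=snap('side','s5.png');t=snap('top','t5.png')
im=np.hstack([s['color'][100:220,270:390],t['color'][150:270,190:310]]);cv2.imwrite('pics/c6.png',cv2.resize(im,(800,400),interpolation=cv2.INTER_CUBIC)[:,:,::-1])"
```

```text
(no output)
```

View pics/c6.png

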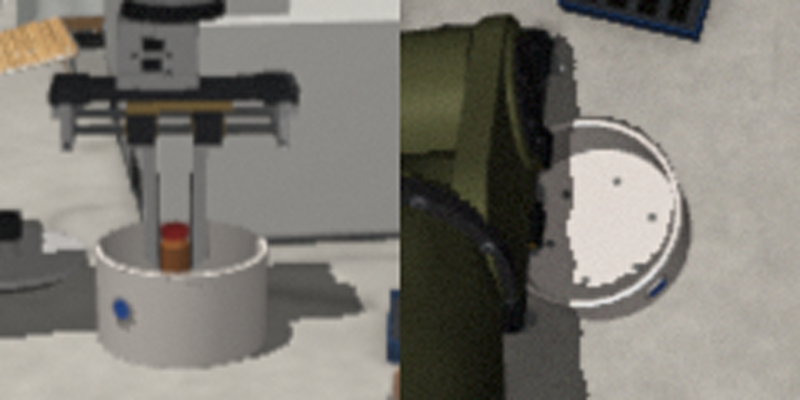

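The vial is upright between the fingers, flush with the wall (crop 175,250); the force jumped where predicted. Next I back off the wall and lower it.

```bash
python3 -m pendant '[[[0,-0.3,0],0],[[0,-0.6,0],0],[[0,-0.8,0],0],[[0,-0.4,-0.3],0],[[0,0,-0.3],0],[[0,0,-0.1],0],[[0,0,0],0],[[0,0,0],0]]'; python3 -m pendant '[[[0,0,-0.1],0],[[0,0,0],0],[[0,0,0],0]]'; python3 -m pendant '[[[0,0,-0.1],0],[[0,0,0],0],[[0,0,0],0]]'; python3 -m pendant '[[[0,0,-0.1],0],[[0,0,0],0],[[0,0,0],0]]'
```

```text
time_s: 15.35
ee_pos: [0.5513, 0.0706, 0.0324]
eef_rot: [-3.141, -0.0, 1.513]
force: [-0.3, 0.2, -0.1]
grip_width: 0.0226
grip_force: 8.0
time_s: 15.6
ee_pos: [0.5514, 0.0705, 0.0315]
eef_rot: [-3.142, -0.0, 1.513]
force: [-0.6, 0.5, -0.6]
grip_width: 0.0224
grip_force: 8.0
time_s: 15.85
ee_pos: [0.5514, 0.0704, 0.0305]
eef_rot: [-3.142, -0.0, 1.513]
force: [0.3, 0.2, -0.2]
grip_width: 0.0227
grip_force: 8.0
time_s: 16.1
ee_pos: [0.5514, 0.0703, 0.0295]
eef_rot: [-3.141, 0.0, 1.513]
force: [1.2, -0.2, -0.1]
grip_width: 0.0228
grip_force: 8.0
```

```bash
for i in 1; do python3 -m pendant '[[[0,0,-0.1],0],[[0,0,0],0],[[0,0,0],0]]'; done;  python3 -m pendant '[[[0,0,-0.1],0],[[0,0,0],0],[[0,0,0],0]]'; python3 -m pendant '[[[0,0,-0.1],0],[[0,0,0],0],[[0,0,0],0]]' 
```

```text
time_s: 16.35
ee_pos: [0.5513, 0.0703, 0.0285]
eef_rot: [-3.141, 0.0, 1.513]
force: [0.0, 0.3, -0.5]
grip_width: 0.0226
grip_force: 8.0
time_s: 16.6
ee_pos: [0.5513, 0.0703, 0.0274]
eef_rot: [-3.141, 0.0, 1.513]
force: [-0.1, 0.4, 0.6]
grip_width: 0.0223
grip_force: 8.0
time_s: 16.85
ee_pos: [0.5514, 0.0703, 0.0265]
eef_rot: [-3.142, 0.0, 1.513]
force: [-0.3, 0.7, -0.2]
grip_width: 0.0228
grip_force: 8.0
```

```bash
python3 -m pendant '[[[0,0,-0.1],0],[[0,0,0],0],[[0,0,0],0]]';  python3 -m pendant '[[[0,0,-0.1],0],[[0,0,0],0],[[0,0,0],0]]'; python3 -m pendant '[[[0,0,-0.1],0],[[0,0,0],0],[[0,0,0],0]]' 
```

```text
time_s: 17.1
ee_pos: [0.5517, 0.0705, 0.0261]
eef_rot: [3.141, -0.0, 1.513]
force: [-0.3, 1.2, 4.8]
grip_width: 0.0227
grip_force: 8.0
time_s: 17.35
ee_pos: [0.5518, 0.0705, 0.0254]
eef_rot: [3.14, -0.0, 1.513]
force: [-2.1, 1.0, 9.3]
grip_width: 0.0225
grip_force: 8.0
time_s: 17.6
ee_pos: [0.5518, 0.0705, 0.0245]
eef_rot: [3.14, -0.0, 1.513]
force: [-2.8, 1.1, 10.5]
grip_width: 0.0226
grip_force: 8.0
```

```bash
python3 -m pendant '[[[0,0,0.1],0],[[0,0,0],0],[[0,0,0],0],[[0,0,0],0]]' 0.34; python3 -m pendant '[[[0,0,1],0],[[0,0,2],0],[[0,0,3],0],[[0,0,4],0],[[0,0,4],0],[[0,0,0],-0.12],[[-2,2,0],-0.12],[[-2.4,2.4,0],-0.12],[[-2.4,2.4,0],-0.12],[[-2.4,2.4,0],-0.12],[[-2.4,2.4,0],-0.12],[[-1.6,1.4,0],-0.12],[[0,0,0],-0.12],[[0,0,0],-0.12],[[0,0,0],-0.12],[[0,0,0],-0.12],[[0,0,0],-0.12],[[0,0,0],0]]'; python3 -c "
from h import *
s=snap('side','s6.png');t=snap('top','t6.png')
im=np.hstack([s['color'][90:210,250:370],t['color'][180:300,130:250]]);cv2.imwrite('pics/c7.png',cv2.resize(im,(800,400),interpolation=cv2.INTER_CUBIC)[:,:,::-1])"
```

```text
time_s: 17.93
ee_pos: [0.5513, 0.0703, 0.0243]
eef_rot: [-3.141, 0.0, 1.513]
force: [0.1, -0.7, 0.0]
grip_width: 0.0318
grip_force: 0.0
time_s: 19.43
ee_pos: [0.4194, 0.2003, 0.1652]
eef_rot: [-3.141, -0.001, 0.067]
force: [-0.3, 0.0, 0.7]
grip_width: 0.0321
grip_force: 0.0
```

View pics/c7.png

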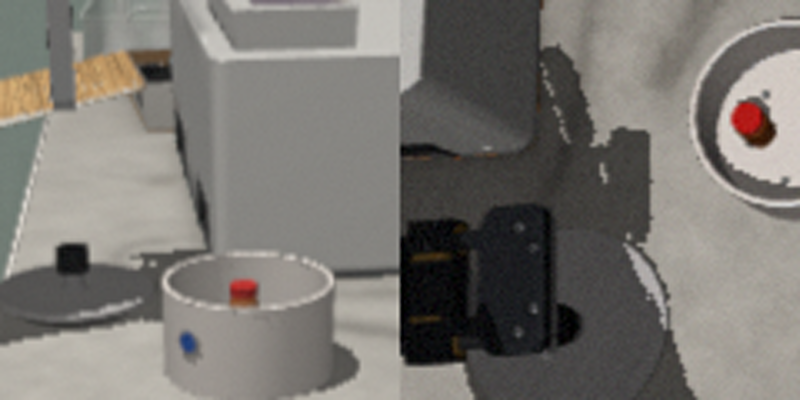

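```bash
python3 -c "
from h import *
s=dict(np.load('pics/side.npz'));t=dict(np.load('pics/top.npz'))
a=(130+348/3.333,180+118/3.333);b=(250+243/3.333,90+285/3.333);p=two([t,s],[a,b]);print(p)
for z in(.006,.056):print(proj(t,(.551,.075,z)),proj(s,(.551,.075,z)))
r=np.argwhere((t['color'][...,0]>150)&(t['color'][...,1]<70)&(t['color'][...,2]<70));r=r[(r[:,1]<260)&(r[:,0]>190)];print(r.mean(0),len(r))
"; python3 -m pendant '[[[0,-0.4,-2],-0.04],[[0,0,-3],0],[[0,0,-3],0],[[0,0,-2],0],[[0,0,-2],0],[[0,0,-1.5],0],[[0,0,-0.8],0],[[0,0,0],0],[[0,0,0],0]]' 0.6
```

```text
[0.54997002 0.07345876 0.05526396]
[238.01590944 219.09803305] [323.16810834 193.76109937]
[233.65305199 214.61806133] [323.05709512 175.05549509]
[214.89473684 233.56140351] 57
time_s: 20.28
ee_pos: [0.4196, 0.1964, 0.022]
eef_rot: [-3.142, -0.0, 0.035]
force: [-1.0, 0.3, 1.0]
grip_width: 0.0567
grip_force: 0.0
```

```bash
python3 -m pendant '[[[0,0,0],0],[[0,0,0],0],[[0,0,0],0],[[0,0,0],0],[[0,0,0],0],[[0,0,0],0]]' 0 30; python3 -m pendant '[[[0,0,0.5],0],[[0,0,1.5],0],[[0,0,3],0],[[0,0,4],0],[[0,0,3.5],0],[[0,0,1.5],0],[[0,0,0],0],[[1.5,-1.7,0],0],[[2.2,-2.5,0],0],[[2.2,-2.5,0],0],[[2.2,-2.5,0],0],[[2.2,-2.5,0],0],[[2,-2.3,0],0],[[0.8,-1,0],0],[[0,0,0],0],[[0,0,0],0]]'
```

```text
time_s: 20.78
ee_pos: [0.4196, 0.1964, 0.0219]
eef_rot: [-3.141, -0.001, 0.033]
force: [-1.8, -0.9, 5.0]
grip_width: 0.027
grip_force: 30.0
time_s: 22.12
ee_pos: [0.5496, 0.0464, 0.16]
eef_rot: [-3.141, 0.003, 0.032]
force: [0.1, 0.9, -2.0]
grip_width: 0.0271
grip_force: 30.0
```

```bash
python3 -m pendant '[[[0.15,0,-2],0],[[0,0,-2],0],[[0,0,-1.5],0],[[0,0,-0.9],0],[[0,0,0],0],[[0,0,0],0]]'; python3 -m pendant '[[[0,0,-0.3],0],[[0,0,-0.2],0],[[0,0,0],0],[[0,0,0],0]]'
```

```text
time_s: 22.62
ee_pos: [0.5516, 0.047, 0.0977]
eef_rot: [-3.142, 0.0, 0.034]
force: [-0.8, -0.8, -1.3]
grip_width: 0.0271
grip_force: 30.0
time_s: 22.95
ee_pos: [0.552, 0.0463, 0.0928]
eef_rot: [3.142, -0.0, 0.033]
force: [0.8, 0.4, -1.5]
grip_width: 0.027
grip_force: 30.0
```

```bash
python3 -m pendant '[[[0,0,-0.2],0],[[0,0,-0.2],0],[[0,0,-0.2],0],[[0,0,0],0],[[0,0,0],0]]'; python3 -m pendant '[[[0,0,-0.1],0],[[0,0,-0.1],0],[[0,0,0],0],[[0,0,0],0]]'; python3 -m pendant '[[[0,0,-0.1],0],[[0,0,0],0],[[0,0,0],0]]'
```

```text
time_s: 23.37
ee_pos: [0.5518, 0.0463, 0.0864]
eef_rot: [-3.142, 0.0, 0.033]
force: [-0.9, 0.8, -1.8]
grip_width: 0.0274
grip_force: 30.0
time_s: 23.7
ee_pos: [0.5519, 0.0463, 0.0845]
eef_rot: [-3.142, 0.0, 0.033]
force: [-0.4, -0.8, -1.7]
grip_width: 0.0267
grip_force: 30.0
time_s: 23.95
ee_pos: [0.552, 0.0463, 0.0839]
eef_rot: [-3.142, -0.001, 0.033]
force: [-1.7, 0.5, 4.2]
grip_width: 0.0275
grip_force: 30.0
```

```bash
python3 -m pendant '[[[0,0,0],0],[[0,0,0],0],[[0,0,0],0],[[0,0,0],0],[[0,0,1],0],[[0,0,3],0],[[0,0,4],0],[[0,0,3],0],[[-3,-2.5,0],0],[[-3,-2.5,0],0],[[-3,-2.5,0],0],[[-3,-2.5,0],0],[[-3,-2.5,0],0],[[0,0,0],0],[[0,0,0],0]]' 0.6;  python3 -c "
from h import *
s=snap('side','s7.png');t=snap('top','t7.png')
im=np.vstack([s['color'][130:280,230:430],t['color'][150:300,200:400]]);im=np.hstack([s['color'][130:290,235:435],t['color'][140:300,220:420]]);cv2.imwrite('pics/c8.png',cv2.resize(im,(800,320),interpolation=cv2.INTER_CUBIC)[:,:,::-1])"
```

```text
time_s: 25.2
ee_pos: [0.4015, -0.0795, 0.1947]
eef_rot: [3.141, -0.002, 0.031]
force: [0.7, 0.1, -0.6]
grip_width: 0.0562
grip_force: 0.0
```

View pics/c8.png

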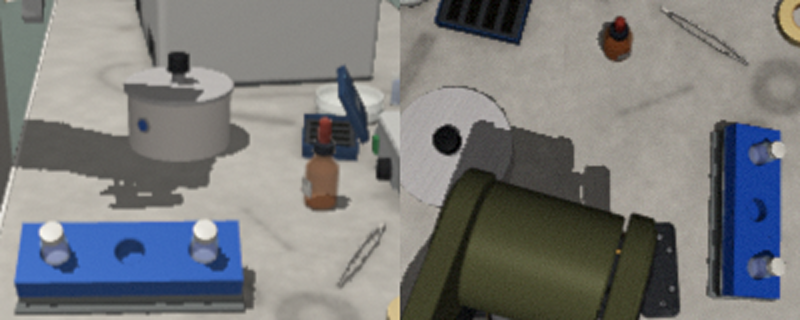

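The lid sits flat and home on the jar (knob at crop 178,62). Both white vials and the bottle are where they were, and the middle pocket is empty.

```bash
python3 -c "
from station import ctrl
print(ctrl.hand_in())"
```

```text
the job is handed in; nothing more can be done
None
```

The job is done and handed in at about 25 s: the red-capped vial was measured standing upright on the jar's floor before the lid went back on fully home, and the last pictures show the white-capped vials and the bottle where they were.

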